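Fetch a glass bottle from under the reagent shelf with a reacher

ROBOT

A 6-joint arm with a two-finger parallel gripper is mounted at the origin on the work surface. World frame = base frame: x ahead of the robot, y to its left, z up, the work surface at z = 0. Lengths are in m, angles in rad, forces in N, time in s.
With the tool pointing down it reaches from about 0.375 to 0.975 m from the base axis. Payload 3.8 kg.
Tool frame: the origin (TCP) lies midway between the tips of the shut fingers; the grasp point (between the pads) lies 19 mm behind it (bot.grip_point_offset is the z of the grasp point in the tool frame, in m); z points along the fingers, y is the line along which they close (so a half turn about z gives the same grasp; the last joint's range is limited). The gripper opens to 85 mm and grips with 20 to 120 N. Pads are 22 mm wide; open, the fingers measure 114 mm over their backs; the gripper's body (76 mm by 85 mm) begins 54 mm behind the grasp point. The pads swing forward as they close: fully open they stand 13 mm farther back than shut.
Start: joints at [-1.293, 0.264, 1.604, -0, 1.274, -0.037], TCP at [0.209, -0.642, 0.231] pointing down, gripper open.
Joint ranges: [-2.63, 2.63], [-0.94, 2.18], [0.31, 2.57], [-1.31, 4.45], [0, 2.66], [-2.55, 2.55]. Speed limits (rad/s): [2.57, 2.57, 3.14, 3.14, 3.14, 3.14].

INTERFACE

Orientations are given as a rotation vector (axis times angle).
In Python, from workcell import sensors, optics, order, bot gives the robot as it stands.
- The arm moves only by the tool play_rows, never from a script. Its argument "commands" is a list of rows, each a list of 6 numbers: the shift along the tool's x, y, z in cm, then the turn, a rotation vector about the tool's x, y, z in rad. In form: [[dx, dy, dz, wx, wy, wz], ...]. A call has 1 to 5 rows; each row shifts and turns the commanded pose from where the row before left it, along the tool's axes as they then stand; what a row does not reach is not made up. A row lasts 1/12 s, in which the tool goes at most 41.7 mm and 7.16 degrees, less where a joint would pass 70% of its speed; a pose out of reach is approached as far as the arm can. A call with a gripper value outside its range is refused whole. "grip" is the closure, from 0 (fully open) to 1 (shut), set as the call begins (left out, the last holds). The fingers move at their own pace and stop on an object; "force" is the grip in N (left out, the last holds). Time passes only in rows, so rows that do not move let the fingers close. It gives the time, the measured TCP pose, the force, the opening and the grip force at its end, in the units of the state.
- sensors.read_state(): the state, without advancing time (a new reading comes with each control period).
- optics.read_camera(name): name is "scene" or "top" or "wrist"; returns the picture (384x512x3 uint8, red, green, blue); there is no depth.
- optics.camera_info(name): a dict with "mtx" (3x3 intrinsics, pixels), "k1" (the pictures are not rectified: a ray, as slopes to the right and down, at radius r is drawn at 1 + k1 r^2 times it, then the intrinsics apply), "R" (3x3) and "t" (3): a world point X has camera coordinates R X + t. Camera axes: x right, y down, z forward; pixel columns grow to the right and rows downward; lengths in m; the calibration is good to about 2 mm. A picture is of the moment at which its call begins: read the wrist's pose just before it. camera_info takes no time and is no camera call; for the wrist camera it gives the pose at the moment of the call.
- order.finish_job(): hands the job in; it is judged then, once.
The state is a dict: "time": time; "q": joint angles; "joint_vel": joint speeds; "joint_torque": joint torques, N m; "tool_pos": TCP position; "tcp_rot": TCP orientation; "wrist_force": force on the tool from outside, world axes, zero at the start; "torque": the same for the moment, N m; "width": opening from 0.0 (shut) to 1.0 (fully open); "grip_force": force on a finger pad.
Only numpy, scipy, OpenCV 4.12 (cv2) and the standard library are available. Lean on these libraries where they do the work, as an engineer would, in place of code of your own. Each camera call takes 0.05 s, during which the arm holds its last target. There are 200 camera calls.

TASK

A small square amber-glass bottle has slid under the glass reagent shelf and lies in the corner, close along the shelf's wooden end nearest the robot. Take the reacher by its handle and trigger, slide its open jaws in under the shelf and around the bottle, one of them between wood and bottle, squeeze the trigger until the jaws hold the bottle firmly but gently (thin glass: 2 to 5 N from each jaw; and the shelf stands loose and loaded, so do not jam the bottle or push the shelf with more than 5 N), and draw it out in the jaws until all of it lies at least 5 cm clear of the shelf's front. Then let go and leave bottle and reacher lying on the open bench, clear of the shelf, with nothing else disturbed.

Things in the scene. Friction and masses are not known exactly. Their poses are not given: they have to be found in the camera images.
- shelf: Raised reagent shelf, shifted by a push over 5 N: glass board on two dark wooden end panels. Origin on the bench under its middle; +x runs in under it from the open front (x -120 mm) to the back (120), y along its width, z up. End panels full depth, 105 mm high, inner faces at y -180 (end nearest the robot) and +180 mm. Board's underside 72 mm above the bench. Rail 14 mm high along the back from x 102 mm.
- shelf_front (a point): Point on the bench at the middle of the shelf's front line (shelf x -120 mm, y 0), axes as the shelf: negative x is in front of the shelf, in the open.
- bottle_center (a point): Centre of the small amber-glass bottle lying under the shelf beside the end panel at shelf y -180 mm (0.5 to 4 mm of space), cap towards the front. Its +x axis runs from base to cap, parallel to the panel. 64 mm long: square body 26 x 26 mm at x -32 to 10 mm, shoulder sloping in to x 18, cap 19 mm across to x 32 mm. Centre 13 mm above the bench, about 45 g, slides freely. Thin glass: hold with 2 to 5 N.
- bottle: The same bottle, origin on its underside, 13 mm below its centre, same axes.
- reacher: Reacher (pick-up tool) lying flat on its side, 420 mm long, 0.21 kg, at most 34 mm thick in z. Origin at bench level under the place to grasp; +x runs parallel to the tube towards the jaws, y left, z up. Black housing x -40 to 75, y -73 to -37 mm; tube 16 mm thick along y -55 mm; head x 262 to 298 mm; two jaws in front of it that close across y, up to x 375 mm.
- reacher_grip (a point): Place to grasp the reacher, 17 mm above the bench when it lies flat; axes as the reacher. Handle: x -33 to -11, y -45 to 65 mm, flat back. Trigger before it: x 23 to 33 mm at rest, y -30 to 32 mm, flat front. Fingers close along x over the handle's back and the trigger's front at y 0: 66 mm apart at rest, 46 mm with the trigger fully in; both fingers closing alike carry the reacher forward by half of that.
- fixed_jaw_tip (a point): Tip of the reacher's fixed jaw, on its outer face: 375 mm along x and -81 mm along y from the place to grasp. The fixed jaw is a straight blade lined with rubber, 5 mm thick, reacher y -81 to -76 mm, bevelled inside over the last 11 mm to 2.3 mm at the tip, z 5 to 29 mm. Its outer face is the outermost part on that side, so it can lie along a wall.
- jaw: Moving jaw, 80 mm long, hinged on the head at reacher x 290, y -40 mm (origin there, 17 mm up). Rubber pads of both jaws: x 322 to 364 mm. Open, they are 47 mm apart at x 343 mm; they are parallel when 26 mm apart. The bottle held on the fixed pad has its centre line at reacher y -63 mm.
- trigger (a joint): Travel of the trigger towards the handle, m: 0 (out, jaws open) to 0.020 (in, jaws shut); a spring pushes it out. A grip of up to 11 N holds the reacher with its jaws open. Squeezed a few N harder, the trigger yields until the jaws meet something (the bottle, at about 0.011) and then yields no more; about half of the grip added after that bears on the bottle from each jaw.
- reagent_a: Bystander: amber reagent bottle, 60 mm across, 135 mm tall, standing on the glass board. Origin at the centre of its underside.
- reagent_b: Bystander: clear reagent bottle, 56 mm across, 120 mm tall, standing on the glass board. Origin at the centre of its underside.
- tube_rack: Bystander: aluminium rack of test tubes, 62 x 212 mm (x, y), 114 mm tall, on the bench. Origin at the centre of its underside.

How it is judged:
On the way, in this order (a step that is already met when the one before it is completed fails the run):
1. under the shelf, both jaws of the reacher hold the bottle with at least 2 N (contact force between each of jaw, fixed_pad and bottle above 2 N and x of bottle_center in the frame of shelf_front above 0.03 m), for 0.3 s.
2. the bottle, still held in the jaws, has been drawn out in front of the shelf (contact force between each of jaw, fixed_pad and bottle above 0.5 N and x of bottle_center in the frame of shelf_front below -0.06 m), for 0.2 s.
At the end, for the whole second after the job is handed in: Bottle at rest on the bench, its centre 86 to 450 mm in front of the shelf front (so all of it 50 mm clear); trigger under 2 mm and moving jaw off the bottle (under 0.05 N); reacher at rest, flat (0.1 rad, grip centre below 30 mm), jaw tip 20 mm or more in front of the shelf (x of bottle_center in the frame of shelf_front between -0.45 and -0.086 m and height (world z) of bottle_center between 0 and 0.03 m and linear speed of each of bottle, reacher below 0.01 m/s and contact force between jaw and bottle below 0.05 N and value of joint trigger below 0.002 m and x of fixed_jaw_tip in the frame of shelf_front below -0.02 m and height (world z) of reacher_grip below 0.03 m and angle between reacher_grip's own z axis and vertical below 0.1 rad); the robot touches nothing.
It fails at once if the thin glass is crushed: a jaw bears on the bottle with more than 5 N (contact force between any of jaw, fixed_pad and bottle above 5 N).
It fails at once if the bottle is jammed against the shelf with more than 5 N (contact force between bottle and shelf above 5 N).
It fails at once if the loose-standing, loaded shelf is pushed or rammed by the reacher or the robot with more than 5 N (contact force between any of reacher, the arm, the fingers and shelf above 5 N).
It fails at once if a bystander (either reagent bottle, the tube rack) is moved more than 25 mm or tipped (distance of any of reagent_a, reagent_b, tube_rack from where it was at the start of the episode above 0.025 m or angle between any of reagent_a, reagent_b, tube_rack's own z axis and vertical above 0.3 rad).
It also fails if it takes over 53 s, if anything falls off the work surface, if the arm or the gripper's body presses on something with over 40 N, if the wrist force passes 120 N, or if a joint passes its speed limit or range.

## Working session

There is one attempt and no reset: what is moved stays moved. The work goes in short steps, Python scripts to look and compute and a tool call to move; the robot and the scene stay as the last step left them, time stands still between calls to the robot, and variables do not carry over. Pictures are saved under pics/ and viewed, at most 10 in all, crops included, and the job is handed in when it is done.

Besides the shell and the picture viewer there is one more tool, called after "Request:" as name(argument=value, ...), one argument or row to a line, values as JSON. play_rows: Moves the arm, as the interface text tells. Its arguments: {"type":"object","properties":{"commands":{"type":"array","items":{"type":"array","items":{"type":"number"}}},"grip":{"type":"number"},"force":{"type":"number"}},"required":["commands"]}

```bash
mkdir -p pics; ls
python3 - <<'E'
from workcell import sensors, optics, bot
import cv2, numpy as np
print(sensors.read_state()); print(bot.grip_point_offset)
for n in ("scene","top"):
    im=optics.read_camera(n); cv2.imwrite(f"pics/{n}0.png",im[:,:,::-1]); print(optics.camera_info(n))
E
```

```text
pics
{'time': 0.0, 'q': array([-1.29289638e+00,  2.64736072e-01,  1.60537591e+00, -2.19100744e-05,
        1.27364556e+00, -3.68793869e-02]), 'joint_vel': array([ 5.76087318e-05, -1.54050754e-03,  1.92181176e-04,  1.22671324e-03,
       -1.65475022e-03,  3.87488745e-04]), 'joint_torque': array([ 1.77821028e-03, -5.15115309e+01, -3.67314184e+01, -1.75982873e-04,
        1.31454086e-02, -1.17303782e-05]), 'tool_pos': array([ 0.20879333, -0.64114622,  0.22997246]), 'tcp_rot': array([-3.10064017e+00, -4.92088853e-01,  4.41172875e-04]), 'wrist_force': array([ 0.55569025, -1.32795059,  0.47683514]), 'torque': array([-0.03404695, -0.04459912,  0.00337362]), 'grip_force': 0.0, 'width': 0.9986997680303231}
-0.0187
{'mtx': array([[420.72134736,   0.        , 257.64176941],
       [  0.        , 420.72134736, 196.68801652],
       [  0.        ,   0.        ,   1.        ]]), 'k1': 0.004110140136987286, 'R': array([[-0.53508836,  0.84457814,  0.01918902],
       [ 0.5312021 ,  0.35403523, -0.76972943],
       [-0.65689024, -0.40168   , -0.63808181]]), 't': array([ 0.284788  , -0.22912976,  1.52837429])}
{'mtx': array([[406.59358961,   0.        , 259.83568713],
       [  0.        , 406.59358961, 187.41351549],
       [  0.        ,   0.        ,   1.        ]]), 'k1': 0.025685635625630015, 'R': array([[ 0.00421852, -0.99996075,  0.00779157],
       [-0.98525722, -0.00548883, -0.17099148],
       [ 0.17102754, -0.00695537, -0.9852417 ]]), 't': array([0.00942974, 0.56503174, 0.93631772])}
```

Run:
```python
import cv2
for n in ("scene","top"):
    cv2.imwrite(f"pics/{n}0b.png",cv2.resize(cv2.imread(f"pics/{n}0.png"),(800,600),interpolation=cv2.INTER_CUBIC))
```

```text
(no output)
```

View pics/top0b.png

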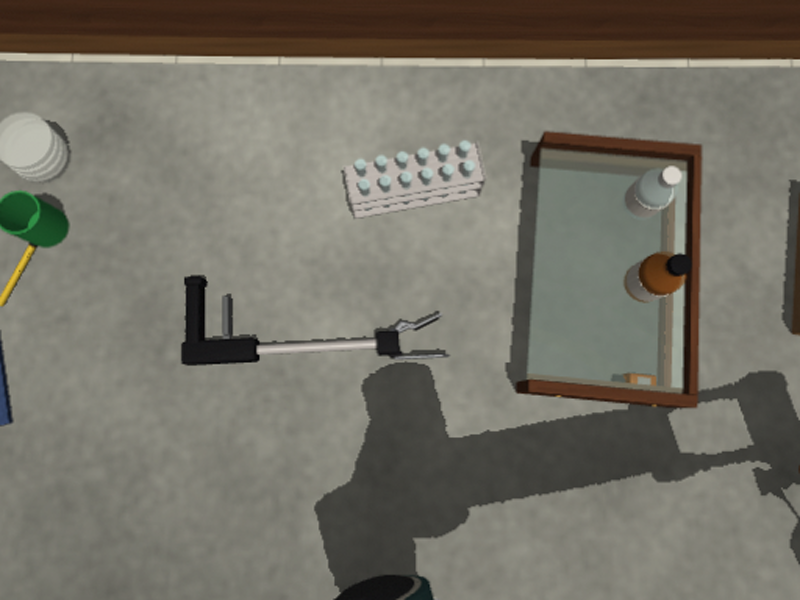

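View pics/scene0b.png

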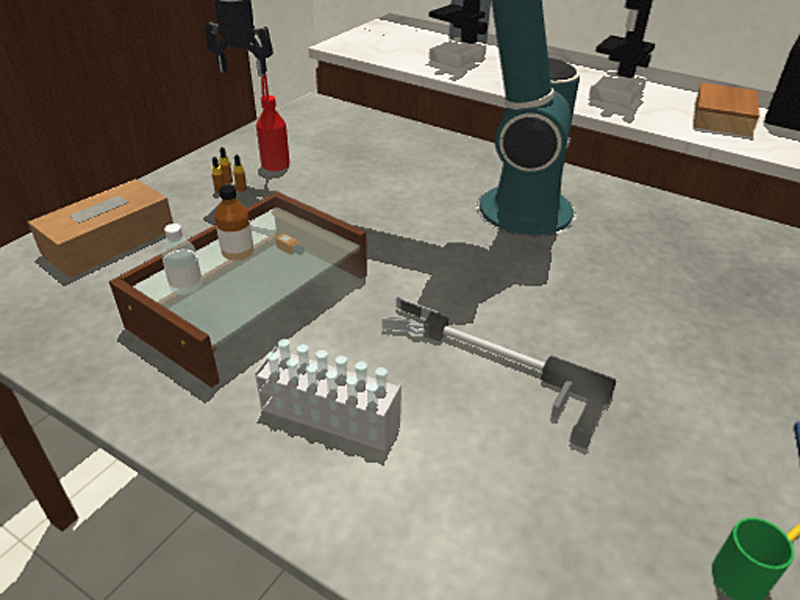

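Top view: the shelf is at right (near panel from about (517,387) to (697,400)), the bottle is at (640,380) behind the near panel, and the reacher is at (185–448, 275–362) with its jaws to the right. The rack at (415,180) is out of the way. Next I'll enlarge both for measuring.

Run:
```python
import cv2, numpy as np
from workcell import bot
print([ (a,getattr(bot,a)) for a in dir(bot) if a[0]!='_'])
t=cv2.imread("pics/top0.png")
a=cv2.resize(t[232:264,325:451],None,fx=6.34,fy=6.34,interpolation=cv2.INTER_CUBIC)   # near panel
b=cv2.resize(t[172:238,112:294],None,fx=4.39,fy=4.39,interpolation=cv2.INTER_CUBIC)
im=np.vstack([a[:,:798],b[:,:798]]); print(a.shape,b.shape,im.shape); cv2.imwrite("pics/crop1.png",im)
```

```text
[('MotionError', <class 'workcell.MotionError'>), ('grip_point_offset', -0.0187)]
(203, 799, 3) (290, 799, 3) (493, 798, 3)
```

View pics/crop1.png

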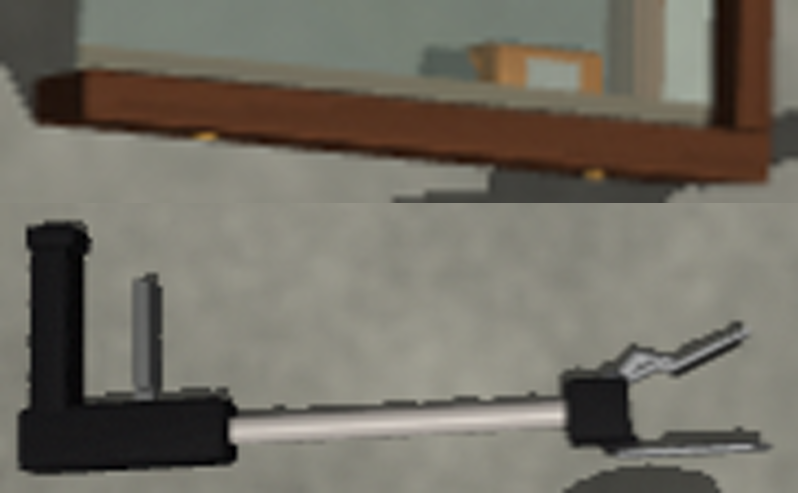

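```bash
cat > h.py <<'E'
import numpy as np, cv2
from workcell import sensors, optics, bot
from scipy.spatial.transform import Rotation as Ro
def undist(u,v,ci):
    d=np.array([(u-ci["mtx"][0,2])/ci["mtx"][0,0],(v-ci["mtx"][1,2])/ci["mtx"][1,1]]); s=d.copy()
    for _ in range(20): s=d/(1+ci["k1"]*(s@s))
    return s
def w(u,v,z,ci):
    "pixel -> world point at height z"
    s=undist(u,v,ci); R=ci["R"]; C=-R.T@ci["t"]; r=R.T@np.array([s[0],s[1],1]); return C+r*(z-C[2])/r[2]
def proj(X,ci):
    c=ci["R"]@np.asarray(X)+ci["t"]; s=c[:2]/c[2]; s=s*(1+ci["k1"]*(s@s)); return ci["mtx"][:2,:2]@s+ci["mtx"][:2,2]
E
python3 - <<'E'
from h import *
ci=optics.camera_info("top")
A=lambda x,y,z:w(325-.5+(x+.5)/6.34,232-.5+(y+.5)/6.34,z,ci)
B=lambda x,y,z:w(112-.5+(x+.5)/4.39,172-.5+(y-203+.5)/4.39,z,ci)
p1,p2=A(82,72,.105),A(770,128,.105); print("panel",p1,p2,np.linalg.norm(p2-p1))
d=(p2-p1)[:2]; sy=np.arctan2(d[1],d[0]); print("shelf yaw",sy)
print("front low", A(38,83,0), A(38,122,0),"outer top",A(82,120,.105),A(768,180,.105))
ex=np.array([np.cos(sy),np.sin(sy)]); ey=np.array([-ex[1],ex[0]])
S=p1[:2]+.12*ex+.18*ey; print("shelf origin",S)
for n,q in dict(base=A(600,52,.026),bodyfront=A(500,45,.026),capend=A(425,60,.022)).items():
    r=q[:2]-S; print(n,q, r@ex, r@ey)
t1,t2=B(232,428,.02),B(565,412,.02); d=(t2-t1)[:2]; ry=np.arctan2(d[1],d[0]); print("tube",t1,t2,np.linalg.norm(d),ry)
rx=np.array([np.cos(ry),np.sin(ry)]); rl=np.array([-rx[1],rx[0]])
hb=B(30,300,.034); tr=B(160,330,.028); jt=B(768,447,.029)
for n,q in dict(hb=hb,tr=tr,jt=jt,t1=t1,t2=t2,headfront=B(630,400,.034)).items(): print(n,q,q[:2]@rx,q[:2]@rl)
E
```

```text
panel [ 0.43054492 -0.16109279  0.105     ] [ 0.41277254 -0.40057334  0.105     ] 0.24013910365444277
shelf yaw -1.6448727457254564
front low [ 0.43008508 -0.16442811  0.        ] [ 0.41500443 -0.16402301  0.        ] outer top [ 0.41388153 -0.16059482  0.105     ] [ 0.39489405 -0.39849133  0.105     ]
shelf origin [ 0.60117025 -0.29408527]
base [ 0.44233971 -0.37450436  0.026     ] 0.09195338761691102 -0.1524432513816724
bodyfront [ 0.44473001 -0.33660445  0.026     ] 0.05398051387688042 -0.15286442275165574
capend [ 0.43901915 -0.30902663  0.022     ] 0.02690097704829694 -0.1606006233448789
tube [0.48054778 0.24513589 0.02      ] [0.49029375 0.05965744 0.02      ] 0.18573432443926985 -1.5182995759244506
hb [0.55001787 0.35675566 0.034     ] -0.3274032931172931 0.5679800563198628
tr [0.53438483 0.28577144 0.028     ] -0.25733716354201075 0.5486438218238878
jt [ 0.47061286 -0.05330885  0.029     ] 0.0779297054485846 0.4671672670024105
t1 [0.48054778 0.24513589 0.02      ] -0.21958257154093605 0.4927486888513036
t2 [0.49029375 0.05965744 0.02      ] -0.0338482471016662 0.4927486888513036
headfront [0.4957977  0.02323354 0.034     ] 0.00281428406469736 0.4963337920779537
```

Request:
play_rows(
  commands=[
    [0,0,0,0,0,0.0873],
    [0,0,0,0,0,0.0873],
    [0,0,0,0,0,0.0873],
    [1.58,-3.2,0,0,0,0],
    [1.58,-3.2,0,0,0,0],
  ],
  grip=0,
)

```text
time: 0.52
tool_pos: [0.2365, -0.5762, 0.23]
tcp_rot: [-3.139, -0.079, 0.001]
wrist_force: [0.4, 0.3, 0.5]
width: 1.003
grip_force: 0.0
```

Request:
play_rows(
  commands=[
    [1.58,-3.2,0,0,0,0],
    [1.58,-3.2,0,0,0,0],
    [1.58,-3.2,0,0,0,0],
    [1.58,-3.2,0,0,0,0],
    [1.58,-3.2,0,0,0,0],
  ],
)

```text
time: 0.93
tool_pos: [0.3077, -0.4103, 0.2307]
tcp_rot: [-3.14, -0.082, 0.001]
wrist_force: [1.2, -1.0, -0.6]
width: 0.999
grip_force: 0.0
```

Request:
play_rows(
  commands=[
    [1.58,-3.2,0,0,0,0],
    [1.58,-3.2,0,0,0,0],
    [1.58,-3.2,0,0,0,0],
    [1.58,-3.2,0,0,0,0],
    [1.58,-3.2,0,0,0,0],
  ],
)

```text
time: 1.35
tool_pos: [0.378, -0.2465, 0.231]
tcp_rot: [-3.14, -0.082, 0.0]
wrist_force: [0.5, -0.1, 0.5]
width: 0.998
grip_force: 0.0
```

Request:
play_rows(
  commands=[
    [1.58,-3.2,0,0,0,0],
    [1.58,-3.2,0,0,0,0],
    [1.58,-3.2,0,0,0,0],
    [1.05,-3.59,0,0,0,0],
    [1.05,-3.59,0,0,0,0],
  ],
)

```text
time: 1.77
tool_pos: [0.4374, -0.0754, 0.231]
tcp_rot: [-3.14, -0.083, 0.0]
wrist_force: [1.1, -0.5, 0.2]
width: 0.998
grip_force: 0.0
```

Request:
play_rows(
  commands=[
    [1.05,-3.59,0.8,0,0,0],
    [1.05,-3.59,0.8,0,0,0],
    [1.05,-3.59,0.8,0,0,0],
    [1.05,-3.59,0.8,0,0,0],
    [1.05,-3.59,0.8,0,0,0],
  ],
)

```text
time: 2.18
tool_pos: [0.4801, 0.1068, 0.1907]
tcp_rot: [3.14, 0.084, -0.0]
wrist_force: [0.2, -0.1, -0.2]
width: 1.002
grip_force: 0.0
```

Request:
play_rows(
  commands=[
    [1.05,-3.59,0.8,0,0,0],
    [1.05,-3.59,0.8,0,0,0],
    [1.05,-3.59,0.8,0,0,0],
    [1.05,-3.59,0.8,0,0,0],
    [1.05,-3.59,0.8,0,0,0],
  ],
)

```text
time: 2.6
tool_pos: [0.523, 0.2887, 0.1503]
tcp_rot: [3.14, 0.084, -0.001]
wrist_force: [0.7, -0.2, 0.3]
width: 0.997
grip_force: 0.0
```

Request:
play_rows(
  commands=[
    [1.05,-3.59,0,0,0,0],
    [0,0,0,0,0,0],
    [0,0,0,0,0,0],
  ],
)

```text
time: 2.85
tool_pos: [0.5315, 0.3249, 0.1502]
tcp_rot: [3.14, 0.088, -0.002]
wrist_force: [0.1, -0.1, -0.1]
width: 0.998
grip_force: 0.0
```

Run:
```python
from h import *
ci=optics.camera_info("wrist"); im=optics.read_camera("wrist")
cv2.imwrite("pics/w1.png",im[:,:,::-1]); np.savez("w1.npz",**ci)
# predicted positions of reacher features
ry=-1.5183; rx=np.array([np.cos(ry),np.sin(ry)]); rl=np.array([-rx[1],rx[0]]); o=-.295*rx+.548*rl
print("origin",o)
for n,(x,y,z) in dict(hback_end=(-.033,.065,.034),hback0=(-.033,0,.034),trfront0=(.033,0,.028),trfront_end=(.033,.032,.028),hous=(.075,-.037,.034)).items():
    print(n,proj([*(o+x*rx+y*rl),z],ci))
```

```text
origin [0.53176576 0.32334838]
hback_end [213.72976766  96.78119983]
hback0 [216.44873468 178.76564073]
trfront0 [296.00148939 176.98052393]
trfront_end [297.58289993 138.91839214]
hous [344.15090842 220.65887064]
```

View pics/w1.png

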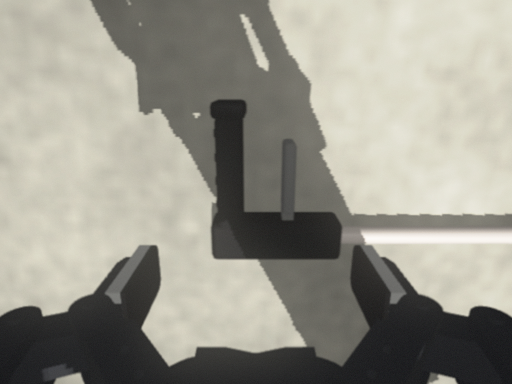

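Run:
```python
from h import *
ci=dict(np.load("w1.npz")); 
ry=-1.5183; rx=np.array([np.cos(ry),np.sin(ry)]); rl=np.array([-rx[1],rx[0]]); o=np.array([.53177,.32335])
g=cv2.cvtColor(cv2.imread("pics/w1.png"),cv2.COLOR_BGR2GRAY)
for c in (365,400,450,500): print(c,[int(v) for v in g[208:250:1,c]])
for n,(u,v,z) in dict(tubeA=(400,229,.025),tubeAlo=(400,242.5,.017),hend=(228,99,.034),trend=(290,138.5,.028),hsT=(290,212,.034),hsB=(290,258,.034),hsR=(341,225,.034),hsL=(212,235,.034),hb=(217,178,.034),hf=(243,178,.034),trf=(296,178,.028)).items():
    p=w(u,v,z,ci)[:2]-o; print(n,np.round(1e3*np.array([p@rx,p@rl]),1))
```

```text
365 [210, 212, 211, 212, 210, 202, 163, 126, 117, 118, 119, 117, 120, 119, 118, 119, 118, 117, 120, 126, 138, 154, 171, 187, 206, 222, 233, 240, 245, 245, 238, 234, 231, 220, 179, 179, 170, 133, 112, 111, 111, 112]
400 [222, 221, 221, 221, 222, 203, 148, 125, 125, 125, 125, 124, 126, 124, 123, 123, 124, 124, 125, 131, 141, 159, 174, 190, 209, 222, 232, 238, 244, 247, 250, 249, 247, 245, 239, 225, 209, 204, 205, 207, 207, 206]
450 [224, 224, 224, 224, 226, 213, 167, 131, 127, 129, 125, 127, 125, 127, 125, 127, 123, 125, 125, 131, 144, 157, 176, 192, 209, 223, 231, 237, 241, 246, 247, 247, 246, 244, 239, 229, 223, 221, 222, 220, 219, 219]
500 [218, 217, 217, 218, 218, 216, 194, 140, 118, 119, 119, 117, 119, 119, 120, 121, 119, 120, 121, 129, 139, 156, 172, 191, 209, 221, 229, 235, 239, 244, 246, 246, 246, 243, 236, 223, 216, 213, 215, 215, 214, 215]
tubeA [128.4 -48.9]
tubeAlo [134.2 -66.4]
hend [-22.2  63.4]
trend [26.9 32.3]
hsT [ 28.4 -29.1]
hsB [ 29.9 -73. ]
hsR [ 72.6 -41.1]
hsL [-38.5 -50.7]
hb [-32.5   0.7]
hf [-11.2   0.7]
trf [33.  -0.9]
```

Request:
play_rows(
  commands=[
    [0,0.16,2.5,0,0,0],
    [0,0,2.5,0,0,0],
    [0,0,2.5,0,0,0],
    [0,0,2.5,0,0,0],
    [0,0,2.5,0,0,0],
  ],
)

```text
time: 3.32
tool_pos: [0.5318, 0.3198, 0.0257]
tcp_rot: [3.14, 0.08, 0.0]
wrist_force: [0.2, -0.7, -0.7]
width: 0.998
grip_force: 0.0
```

Request:
play_rows(
  commands=[
    [0,0,1.4,0,0,0],
    [0,0,0.95,0,0,0],
    [0,0,0,0,0,0],
    [0,0,0,0,0,0],
  ],
  force=20,
)

```text
time: 3.65
tool_pos: [0.5323, 0.3213, 0.0032]
tcp_rot: [-3.141, -0.082, -0.0]
wrist_force: [0.5, 0.2, 0.9]
width: 0.995
grip_force: 0.0
```

Request:
play_rows(
  commands=[
    [0,0,0,0,0,0],
    [0,0,0,0,0,0],
  ],
  grip=0.1,
  force=5,
)

```text
time: 3.82
tool_pos: [0.5335, 0.3224, 0.0048]
tcp_rot: [-3.139, -0.083, -0.005]
wrist_force: [1.1, 0.1, -0.0]
width: 0.9
grip_force: 0.0
```

Request:
play_rows(
  commands=[
    [0,0,0,0,0,0],
    [0,0,0,0,0,0],
    [0,0,0,0,0,0],
    [0,0,0,0,0,0],
  ],
  grip=0.25,
  force=9,
)

```text
time: 4.15
tool_pos: [0.5335, 0.3233, 0.0051]
tcp_rot: [-3.138, -0.083, -0.005]
wrist_force: [-0.7, 2.4, 5.8]
width: 0.755
grip_force: 13.7
```

Request:
play_rows(
  commands=[
    [0,0,-0.1,0,0,0],
    [0,0,0,0,0,0],
    [0,0,0,0,0,0],
    [0,0,0,0,0,0],
  ],
  grip=0.235,
)

```text
time: 4.48
tool_pos: [0.5326, 0.3223, 0.0049]
tcp_rot: [-3.14, -0.084, -0.002]
wrist_force: [-1.3, 1.0, 5.3]
width: 0.765
grip_force: 12.9
```

Run:
```python
from h import *
import time
r=[]
for i in range(4):
    s=sensors.read_state(); r.append([*s["tool_pos"],*s["tcp_rot"],*s["wrist_force"],s["width"],s["grip_force"]]); im=optics.read_camera("top")
print(np.round(r,4)); cv2.imwrite("pics/top1.png",im[:,:,::-1])
```

```text
[[ 5.32600e-01  3.22300e-01  4.90000e-03 -3.13960e+00 -8.39000e-02
  -2.20000e-03 -1.29940e+00  1.02900e+00  5.28260e+00  7.65000e-01
   1.29328e+01]
 [ 5.32600e-01  3.22300e-01  4.90000e-03 -3.13960e+00 -8.38000e-02
  -2.30000e-03 -1.84950e+00  5.47800e-01  6.89420e+00  7.64100e-01
   1.29356e+01]
 [ 5.32600e-01  3.22300e-01  4.80000e-03 -3.13970e+00 -8.38000e-02
  -2.20000e-03 -4.12500e-01  1.11750e+00  5.73550e+00  7.66300e-01
   1.29363e+01]
 [ 5.32600e-01  3.22300e-01  4.90000e-03 -3.13960e+00 -8.39000e-02
  -2.20000e-03 -1.35750e+00  1.12240e+00  5.99120e+00  7.64400e-01
   1.29364e+01]]
```

Request:
play_rows(
  commands=[
    [0,0,-0.15,0,0,0.045],
    [0,0,-0.1,0,0,0.045],
    [0,0,0,0,0,0.04],
    [0,0,0,0,0,0],
  ],
)

```text
time: 5.02
tool_pos: [0.5312, 0.3211, 0.0054]
tcp_rot: [3.138, -0.123, -0.002]
wrist_force: [-0.3, 0.5, -2.1]
width: 0.766
grip_force: 12.2
```

Request:
play_rows(
  commands=[
    [0.36,1.5,0,0,0,0],
    [0.36,1.9,0,0,0,0],
    [0.36,1.9,0,0,0,0],
    [0.36,1.9,0,0,0,0],
    [0.36,1.3,0,0,0,0],
  ],
)

```text
time: 5.43
tool_pos: [0.5425, 0.2331, 0.0055]
tcp_rot: [3.138, -0.12, -0.003]
wrist_force: [-0.8, -0.1, -2.0]
width: 0.765
grip_force: 11.9
```

Request:
play_rows(
  commands=[
    [0,0,0,0,0,0],
    [0,0,0,0,0,0],
    [0,0,0,0,0,0],
  ],
)

```text
time: 5.68
tool_pos: [0.5435, 0.2357, 0.0062]
tcp_rot: [-3.139, 0.122, 0.0]
wrist_force: [-0.2, -0.4, -1.9]
width: 0.765
grip_force: 11.9
```

Run:
```python
from h import *
t=optics.read_camera("top")[:,:,::-1]; s=optics.read_camera("scene")[:,:,::-1]
cv2.imwrite("pics/top2.png",t); cv2.imwrite("pics/scene2.png",s)
a=cv2.resize(t[215:265,240:440],None,fx=4,fy=4,interpolation=cv2.INTER_CUBIC)
b=cv2.resize(s[105:205,100:300],None,fx=4,fy=4,interpolation=cv2.INTER_CUBIC)
cv2.imwrite("pics/crop2.png",np.vstack([a,b]))
```

```text
(no output)
```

View pics/crop2.png

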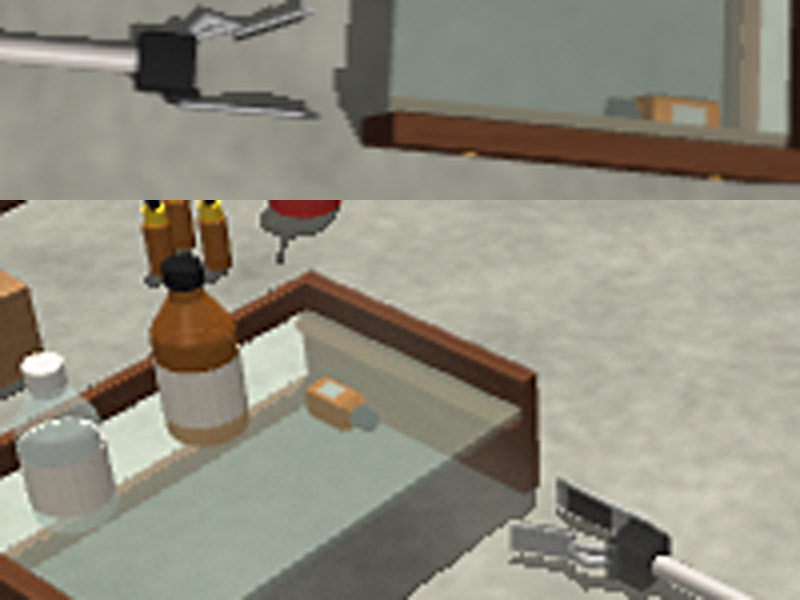

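Run:
```python
from h import *
t=cv2.imread("pics/top2.png"); g=cv2.cvtColor(t,cv2.COLOR_BGR2GRAY).astype(int); r=t[:,:,2].astype(int)-t[:,:,0]
for c in range(290,321,3): print(c,g[234:250,c])
print("panel red-blue")
for c in (350,370,390,410): print(c,r[234:262,c])
```

```text
290 [140 140 140 124 116  64  86 169 125 150 150 149 149 149 150 151]
293 [143 144 144 145 142  72  81 155 118 148 148 148 148 148 150 153]
296 [147 145 145 143  72  74  78 141 146 144 151 151 151 151 152 154]
299 [148 148 147 145  73  74  64  86 162 130 150 151 150 150 148 147]
302 [146 146 146 144  73  73  73  67 173 123 150 149 148 147 146 144]
305 [145 145 145 143  71  71  70  54 154 132 147 147 146 147 147 147]
308 [145 144 145 144 121  71  70  60 132 149 136 144 143 143 144 145]
311 [142 140 141 140 139  69  71  63  83 167 125 146 145 143 144 144]
314 [146 146 143 142 142 140  70  69  61 174 110 143 144 144 143 144]
317 [152 150 148 146 143 139 140 136 108  73  89 142 140 139 139 140]
320 [152 151 150 147 145 143 143 144 144 135 133 143 141 139 140 140]
panel red-blue
350 [ 1  1  1  1  2  1 19 21 21 22 53 60 61 60 56 56 58 56 31 20 12 13 11 12
 12 13 13 12]
370 [ 1  0  1  1  1  2  1  1 20 22 21 22 54 60 58 56 57 58 58 48 33 18 14 13
 12 13 13 14]
390 [ 3  3  3  4  4  3  2  2  2  3 22 23 23 24 52 56 56 55 58 59 61 45 33 15
 12 12 13 12]
410 [ 1  0  2  0  1 36 83 32  7  5  5  9 23 24 24 26 55 58 59 58 58 58 61 44
 33 15 12 12]
```

Run:
```python
from h import *
ci=optics.camera_info("top"); cs=optics.camera_info("scene")
P=np.array([w(c,r,.105,ci)[:2] for c,r in ((350,243.65),(370,245.65),(390,247.65),(410,249.6))])
k=np.polyfit(P[:,1],P[:,0],1); print("panel line slope",k, "yaw",-np.pi/2-k[0])
sy=-np.pi/2-np.arctan(k[0]); 
ex=np.array([np.cos(sy),np.sin(sy)]); ey=np.array([-ex[1],ex[0]])
p1=w(325-.5+82.5/6.34,232-.5+72.5/6.34,.105,ci)[:2]
c0=P.mean(0); p1=c0+ex*((p1-c0)@ex); S=p1+.12*ex+.18*ey; print("S",S,"sy",sy)
sh=lambda q:(np.array([(q[:2]-S)@ex,(q[:2]-S)@ey])*1e3).round(1)
for c,r in ((290,241.9),(302,242.8),(311,243.7),(316,244.3)):
    print("blade low edge z5",sh(w(c,r,.005,ci)),"z29 ridge?",sh(w(c,r-1.2,.029,ci)))
print("tip",sh(w(318.5,243,.017,ci)))
f=lambda X:(proj(X,cs)-[100,105])*4+[0,200]
W=lambda x,y,z:[*(S+x*ex+y*ey),z]
for n,p in dict(topinfront=(-.12,-.18,.105),botinfront=(-.12,-.18,0),topback=(.12,-.18,.105),botback=(.12,-.18,0),glassfront=(-.12,-.18,.08),bot_base_far_top=(.092,-.1526,.026),bot_base_near_top=(.092,-.1786,.026),bodyfront_far_top=(.05,-.1526,.026),bodyfront_far_bot=(.05,-.1526,0),capend=(.028,-.1655,.013)).items(): print(n,f(W(*p)).round(1))
st=sensors.read_state(); print(st["tool_pos"],st["tcp_rot"], sh(st["tool_pos"]))
```

```text
panel line slope [0.09221874 0.44651992] yaw -1.6630150695920107
S [ 0.59987468 -0.29721735] sy -1.6627549769394911
blade low edge z5 [-217.9 -184.5] z29 ridge? [-220.  -182.7]
blade low edge z5 [-188.2 -183.8] z29 ridge? [-190.9 -182.1]
blade low edge z5 [-165.8 -183.9] z29 ridge? [-169.1 -182.1]
blade low edge z5 [-153.4 -184.1] z29 ridge? [-157.  -182.4]
tip [-149.3 -180.9]
topinfront [521.8 380.2]
botinfront [524.8 493.6]
topback [294.2 275.6]
botback [307.7 385.1]
glassfront [522.5 408.3]
bot_base_far_top [304.1 384.9]
bot_base_near_top [327.1 371.4]
bodyfront_far_top [340.8 403.3]
bodyfront_far_bot [343.7 429.8]
capend [373.1 419.4]
[0.54347224 0.23621712 0.00630686] [-3.13896792e+00  1.19911496e-01 -2.89139672e-04] [-526.  -105.1]
```

Run:
```python
from h import *
ci=optics.camera_info("top")
ims=[cv2.imread(f"pics/{n}.png").astype(float) for n in ("top0","top1","top2")]; t=sum(ims)/3
t=ims[2]
r=t[:,:,2]-t[:,:,0]
I=[];O=[]
for c in range(340,434):
    col=r[:,c]
    for row in range(236,258):
        if col[row-1]<38<=col[row] and col[row+1]>48: I.append((c,row-1+(38-col[row-1])/(col[row]-col[row-1]))); break
I=np.array(I); print(len(I)); 
for c,v in I[::6]: print(int(c),round(v,2),end=' ; ')
P=np.array([w(c,v,.105,ci)[:2] for c,v in I]); 
for _ in range(3):
    k=np.polyfit(P[:,1],P[:,0],1); e=P[:,0]-np.polyval(k,P[:,1]); P=P[abs(e)<.0015]
print("\ninner",k,e.std(),len(P),"yaw",-np.pi/2-np.arctan(k[0]))
# bottle far edge on body (orange) & front column of panel
for c in range(404,424,3): print(c,r[236:250,c].astype(int))
print("front cols"); 
for row in (240,244,246,248,250): print(row,r[row,326:346].astype(int), t[row,326:346,1].astype(int))
print("back cols")
for row in (250,252,254,256): print(row,r[row,430:452].astype(int))
```

```text
94
340 242.5 ; 346 243.31 ; 352 243.53 ; 358 244.44 ; 364 244.89 ; 370 245.5 ; 376 246.17 ; 382 246.57 ; 388 247.3 ; 394 247.71 ; 400 239.56 ; 406 238.58 ; 412 239.34 ; 418 239.69 ; 424 250.68 ; 430 251.36 ; 
inner [0.08618082 0.44554456] 0.00021996430989258627 22 yaw -1.656764737522388
404 [ 1  0  6 70 86 86 88 90 90 49 28 24 22 42]
407 [ 0  1  1 59 87 79 79 79 80 56 31 24 24 33]
410 [ 2  0  1 36 83 32  7  5  5  9 23 24 24 26]
413 [ 0  1  0 15 73 51 10  6  5  5 21 24 24 22]
416 [ 1  0  1  0 64 67 49 46 47 46 41 28 23 22]
419 [ 1  2  0  2 27 80 86 85 84 84 72 32 24 23]
422 [11 10 10 10 12 12 13 13 13 13 13 24 24 23]
front cols
240 [ 6  6  5  6  6  6  6  6  7  7  4 13 21 23 24 23 24 24 23 22] [ 73  75  75  75  75  75  75  74  75  76  78 102 118 119 120 118 119 119
 120 120]
244 [10  6  6  6 10 17 19 21 23 22 21 20 42 55 59 58 58 58 59 60] [112  74  74  75  61  42  29  20  21  22  22  21  40  55  59  58  57  57
  58  58]
246 [13 10  7  8 13 23 22 21 22 21 22 22 43 59 60 59 60 60 60 61] [148 113  74  67  44  23  23  24  21  22  22  20  42  56  58  59  59  58
  58  58]
248 [14 12  8  8 13 23 22 21 22 20 23 20 44 58 59 59 60 58 56 56] [146 147 112  66  42  22  23  22  21  23  22  21  43  58  59  59  58  57
  54  54]
250 [13 12 12 14 16 23 23 20 22 22 23 22 37 51 55 60 59 55 57 60] [145 146 147 118  60  22  21  23  21  22  21  23  37  50  54  57  57  56
  56  57]
back cols
250 [23 22 24 22 23 23 21 19 20 20 22 47 57 59 58 56 37 17 12 11 12 11]
252 [54 55 53 51 47 44 45 47 46 38 36 41 45 43 47 48 28 16 12 13 12 11]
254 [58 58 58 58 59 59 58 59 59 59 58 59 59 59 59 60 29 15 12 13 12 12]
256 [58 58 56 54 55 56 56 57 57 56 58 57 58 59 58 58 30 15 12 12 13 13]
```

Run:
```python
from h import *
ci=optics.camera_info("top"); cs=optics.camera_info("scene")
t=cv2.imread("pics/top2.png").astype(float); r=t[:,:,2]-t[:,:,0]
I=[]
for c in [*range(341,397),*range(423,440)]:
    col=r[:,c]
    for row in range(240,258):
        if col[row-1]<38<=col[row] and col[row+1]>48: I.append((c,row-1+(38-col[row-1])/(col[row]-col[row-1]))); break
P=np.array([w(c,v,.105,ci)[:2] for c,v in I])
for _ in range(3):
    k=np.polyfit(P[:,1],P[:,0],1); e=P[:,0]-np.polyval(k,P[:,1]); P=P[abs(e)<.0012]
sy=-np.pi/2-np.arctan(k[0]); print(k,e.std(),len(P),"sy",sy)
ex=np.array([np.cos(sy),np.sin(sy)]); ey=np.array([-ex[1],ex[0]]); c0=P.mean(0)
f,b=[(w(c,v,.105,ci)[:2]-c0)@ex for c,v in ((338,246),(446,254))]; print("len",b-f)
S=c0+(f+b)/2*ex+.18*ey; np.savez("shelf.npz",S=S,sy=sy); print("S",S)
sh=lambda q:(np.array([(q[:2]-S)@ex,(q[:2]-S)@ey])*1e3).round(1)
for c,v in ((404,238.6),(407,238.75),(410,239.1),(413,239.5),(416,239.75),(419,240.2)): print("bottle far top",sh(w(c,v,.026,ci)))
print("base",sh(w(421.3,243,.015,ci)))
for c,v in ((290,242.3),(302,243.2),(311,244.1),(314,244.4)): print("blade low edge z5",sh(w(c,v,.006,ci)))
print("tip",sh(w(318.5,243.5,.017,ci)))
st=sensors.read_state(); rv=st["tcp_rot"]; M=Ro.from_rotvec(rv).as_matrix(); print("tool y yaw",np.arctan2(M[1,1],M[0,1]),sh(st["tool_pos"]))
q=lambda X:(proj(X,cs)-[100,105])*4+[0,200]
for p in ((-.12,-.18,.105),(.12,-.18,.105),(.12,-.197,.105),(-.12,-.197,.105)): print(q([*(S+p[0]*ex+p[1]*ey),p[2]]).round(1))
```

```text
[0.08864705 0.44603579] 0.0002534559804026308 73 sy -1.6592122641894242
len 0.23862663392760475
S [ 0.60037707 -0.29741069]
bottle far top [  54.1 -151.3]
bottle far top [  61.3 -150.9]
bottle far top [  68.6 -151.1]
bottle far top [  75.8 -151.4]
bottle far top [  83.  -151.3]
bottle far top [  90.3 -151.7]
base [ 100.3 -157.1]
blade low edge z5 [-218.7 -185.3]
blade low edge z5 [-189.  -184.7]
blade low edge z5 [-166.7 -184.8]
blade low edge z5 [-159.3 -184.8]
tip [-150.  -182.1]
tool y yaw -1.6471610268441876 [-526.5 -103.8]
[520.9 379.9]
[292.7 275.7]
[308.  267.5]
[535.7 370.1]
```

Request:
play_rows(
  commands=[
    [0.33,0,0,0,0,0.009],
    [0.33,0,0,0,0,0],
    [0.32,0,0,0,0,0],
    [0,0,0,0,0,0],
    [0,0,0,0,0,0],
  ],
)

```text
time: 6.2
tool_pos: [0.5535, 0.235, 0.0063]
tcp_rot: [-3.139, 0.135, -0.0]
wrist_force: [-0.2, -0.4, -1.9]
width: 0.765
grip_force: 12.0
```

```bash
cat > m.py <<'E'
from h import *
import sys
ci=optics.camera_info("top"); z=np.load("shelf.npz"); S=z["S"]; sy=float(z["sy"])
ex=np.array([np.cos(sy),np.sin(sy)]); ey=np.array([-ex[1],ex[0]])
sh=lambda q:(np.array([(q[:2]-S)@ex,(q[:2]-S)@ey])*1e3).round(1)
def state():
    st=sensors.read_state(); M=Ro.from_rotvec(st["tcp_rot"]).as_matrix()
    print("tool yaw-sy",round(np.arctan2(M[1,1],M[0,1])-sy,4),"sh",sh(st["tool_pos"]),"z",round(st["tool_pos"][2],4),"F",st["wrist_force"].round(1),"t",st["time"])
E
python3 - <<'E'
from m import *
t=optics.read_camera("top")[:,:,::-1]; cv2.imwrite("pics/top3.png",t); g=cv2.cvtColor(t,cv2.COLOR_BGR2GRAY)
state()
for c in range(284,324,3): print(c,g[230:248,c])
for v in (239,240,241): print(v,[sh(w(c,v,.029,ci)).tolist() for c in (290,314)],[sh(w(c,v,.005,ci)).tolist() for c in (290,314)])
E
```

```text
tool yaw-sy 0.0024 sh [-526.  -94.] z 0.0062 F [-0.3 -0.3 -2.3] t 6.25
284 [ 35  35  36  34  22  35  43  62 126 158 159 160 159 157 155 153 154 153]
287 [ 32  31  31  31  25  31  46 115 148 133 156 157 156 154 151 150 149 149]
290 [141 139 138 139 120  60  63  98 168 115 149 150 152 150 149 150 149 150]
293 [142 141 141 143 141  70  72  83 170 124 148 149 149 149 149 149 149 150]
296 [145 145 145 147 144  72  72  79 148 131 149 151 150 151 152 151 151 152]
299 [145 146 147 148 146  73  72  67 106 151 133 151 150 151 151 151 152 150]
302 [143 144 144 146 147 143  71  73  79 173 123 150 150 150 150 150 148 148]
305 [146 147 146 146 146 142  72  71  57 154 115 144 145 147 147 147 147 147]
308 [147 146 146 146 146 142  71  70  58 121 144 126 145 146 146 145 144 144]
311 [147 146 145 143 143 139  70  69  61  76 167 123 148 147 147 147 146 145]
314 [150 148 148 147 147 146 142  70  69  68 174 123 144 143 144 144 144 145]
317 [153 153 151 153 153 150 149 146 143 117  72  86 142 143 144 142 140 140]
320 [155 155 153 154 153 152 149 148 147 143 136 138 145 145 146 143 141 140]
323 [157 155 116 115 114 113 113 112 148 146 145 145 146 145 145 146 146 146]
239 [[-221.1, -178.4], [-163.3, -173.0]] [[-219.2, -177.1], [-160.0, -171.6]]
240 [[-220.9, -180.8], [-163.1, -175.4]] [[-219.1, -179.6], [-159.9, -174.0]]
241 [[-220.7, -183.2], [-163.0, -177.8]] [[-218.9, -182.0], [-159.7, -176.5]]
```

Run:
```python
from m import *
for z,a,b in ((.029,(292,238.55),(313.2,240.55)),(.029,(290.5,241.55),(313.3,243.55))): print(sh(w(*a,z,ci)),sh(w(*b,z,ci)))
# tube line at z: centre via two bright edges, from top3
t=cv2.imread("pics/top3.png"); g=cv2.cvtColor(t,cv2.COLOR_BGR2GRAY).astype(float)
pts=[]
for c in range(205,268,4):
    col=g[215:245,c]; m=col>175; rows=np.arange(215,245)[m]; 
    if len(rows)>2: pts.append((c,(rows*(col[m]-170)).sum()/(col[m]-170).sum()))
P=np.array([w(c,v,.025,ci)[:2] for c,v in pts]); k=np.polyfit(P[:,1],P[:,0],1); e=P[:,0]-np.polyval(k,P[:,1])
print(len(pts),e.std(),"tube yaw - sy",-np.pi/2-np.arctan(k[0])-sy,sh(P[0]),sh(P[-1]))
```

```text
[-216.4 -176.9] [-165.  -176.9]
[-219.4 -184.4] [-164.2 -184. ]
16 0.00012328672733337298 tube yaw - sy 0.0013980124512817937 [-431.2 -153. ] [-284.1 -152.6]
```

Request:
play_rows(
  commands=[
    [-0.08,0.8,0,0,0,0.001],
    [0,1.2,0,0,0,0],
    [0,1.2,0,0,0,0],
    [0,1.2,0,0,0,0],
    [0,1.0,0,0,0,0],
  ],
)

```text
time: 6.67
tool_pos: [0.5471, 0.1791, 0.0061]
tcp_rot: [3.138, -0.138, -0.001]
wrist_force: [-0.2, 0.0, -3.2]
width: 0.765
grip_force: 12.1
```

Request:
play_rows(
  commands=[
    [0,0,0,0,0,0],
    [0,0,0,0,0,0],
  ],
)

```text
time: 6.83
tool_pos: [0.5477, 0.1799, 0.0064]
tcp_rot: [-3.138, 0.14, -0.0]
wrist_force: [-0.3, 0.5, -2.0]
width: 0.762
grip_force: 11.8
```

Run:
```python
from m import *
state()
t=optics.read_camera("top")[:,:,::-1]; cv2.imwrite("pics/top4.png",t); s=optics.read_camera("scene")[:,:,::-1]; cv2.imwrite("pics/scene4.png",s)
a=cv2.resize(t[205:265,300:440],None,fx=5.7,fy=5.0,interpolation=cv2.INTER_CUBIC)
b=cv2.resize(s[130:205,150:290],None,fx=5.7,fy=4,interpolation=cv2.INTER_CUBIC)
cv2.imwrite("pics/crop4.png",np.vstack([a,b])); print(a.shape)
```

```text
tool yaw-sy -0.0006 sh [-470.8  -94.6] z 0.0064 F [-0.3  0.5 -2. ] t 6.8333
(300, 798, 3)
```

View pics/crop4.png

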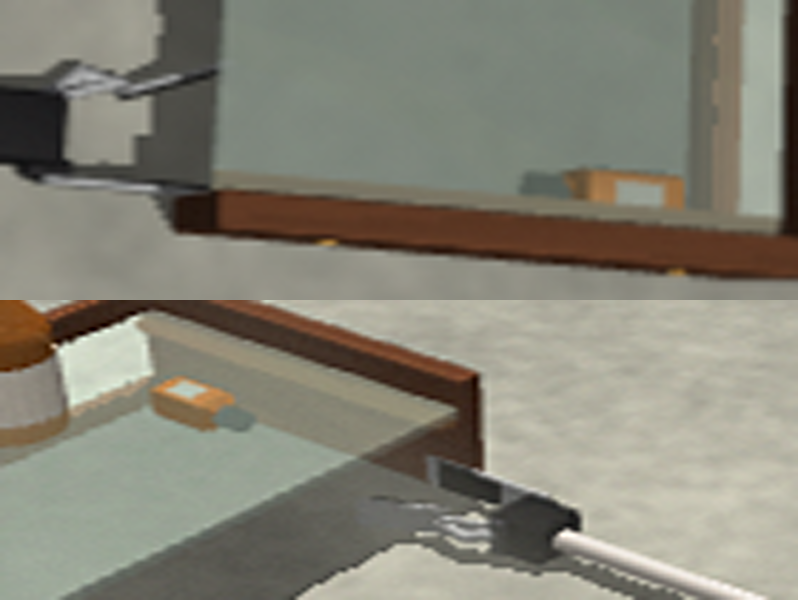

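Request:
play_rows(
  commands=[
    [0,1.6,0,0,0,0],
    [0,2.6,0,0,0,0],
    [0,2.6,0,0,0,0],
    [0,2.6,0,0,0,0],
    [0,1.6,0,0,0,0],
  ],
)

```text
time: 7.35
tool_pos: [0.5379, 0.0702, 0.0063]
tcp_rot: [3.138, -0.136, -0.0]
wrist_force: [0.3, 0.2, -2.4]
width: 0.763
grip_force: 12.0
```

Request:
play_rows(
  commands=[
    [0,0,0,0,0,0],
    [0,0,0,0,0,0],
  ],
)

```text
time: 7.52
tool_pos: [0.5383, 0.0713, 0.0064]
tcp_rot: [-3.138, 0.139, -0.0]
wrist_force: [0.4, -0.3, -1.9]
width: 0.766
grip_force: 12.0
```

Run:
```python
from m import *
state()
t=optics.read_camera("top")[:,:,::-1]; cv2.imwrite("pics/top5.png",t); s=optics.read_camera("scene")[:,:,::-1]; cv2.imwrite("pics/scene5.png",s)
a=cv2.resize(t[205:265,300:440],None,fx=5.7,fy=5.0,interpolation=cv2.INTER_CUBIC)
b=cv2.resize(s[130:205,150:290],None,fx=5.7,fy=4,interpolation=cv2.INTER_CUBIC)
cv2.imwrite("pics/crop5.png",np.vstack([a,b]))
```

```text
tool yaw-sy -0.0003 sh [-361.8  -94.3] z 0.0064 F [ 0.4 -0.3 -1.9] t 7.5167
```

View pics/crop5.png

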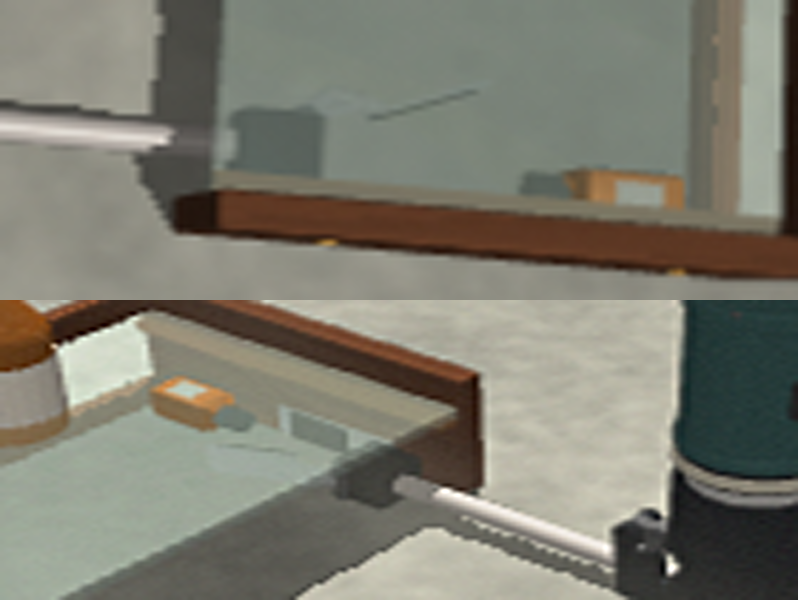

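Request:
play_rows(
  commands=[
    [0,0.6,0,0,0,0],
    [0,0.7,0,0,0,0],
    [0,0.7,0,0,0,0],
    [0,0.7,0,0,0,0],
    [0,0.5,0,0,0,0],
  ],
)

```text
time: 8.03
tool_pos: [0.5351, 0.0388, 0.0062]
tcp_rot: [3.138, -0.137, -0.0]
wrist_force: [0.1, 0.7, -1.9]
width: 0.764
grip_force: 12.1
```

Request:
play_rows(
  commands=[
    [0,0.3,0,0,0,0],
    [0,0.3,0,0,0,0],
    [0,0.3,0,0,0,0],
    [0,0.3,0,0,0,0],
    [0,0.3,0,0,0,0],
  ],
)

```text
time: 8.45
tool_pos: [0.5339, 0.0244, 0.0062]
tcp_rot: [-3.138, 0.137, 0.0]
wrist_force: [-0.7, -0.9, -1.8]
width: 0.768
grip_force: 12.0
```

Run:
```python
from m import *
state()
t=optics.read_camera("top")[:,:,::-1]; cv2.imwrite("pics/top6.png",t); s=optics.read_camera("scene")[:,:,::-1]; cv2.imwrite("pics/scene6.png",s)
def track(t):
    r=t[:,:,2].astype(int)-t[:,:,0]
    m=(r[228:252,395:432]>60); ys,xs=np.nonzero(m); return xs.min()+395,xs.max()+395,ys.min()+228,[int(np.argmax(r[228:252,c]>45))+228 for c in (405,410,415)]
for n in (5,6): print(track(cv2.imread(f"pics/top{n}.png")))
```

```text
tool yaw-sy 0.0012 sh [-314.7  -94.6] z 0.0062 F [-0.7 -0.9 -1.8] t 8.45
(np.int64(403), np.int64(419), np.int64(239), [239, 240, 240])
(np.int64(400), np.int64(420), np.int64(238), [238, 239, 240])
```

Request:
play_rows(
  commands=[
    [0,0.3,0,0,0,0],
    [0,0.3,0,0,0,0],
    [0,0.3,0,0,0,0],
    [0,0.3,0,0,0,0],
    [0,0.3,0,0,0,0],
  ],
)

```text
time: 8.97
tool_pos: [0.5326, 0.0094, 0.0063]
tcp_rot: [3.139, -0.137, -0.0]
wrist_force: [0.1, 1.4, -1.7]
width: 0.769
grip_force: 12.1
```

Request:
play_rows(
  commands=[
    [0,0.3,0,0,0,0],
    [0,0.3,0,0,0,0],
    [0,0.3,0,0,0,0],
    [0,0.3,0,0,0,0],
    [0,0,0,0,0,0],
  ],
)

```text
time: 9.38
tool_pos: [0.5317, -0.0029, 0.0063]
tcp_rot: [3.138, -0.137, 0.0]
wrist_force: [-0.5, 0.9, -1.6]
width: 0.76
grip_force: 12.2
```

Run:
```python
from m import *
state()
t=optics.read_camera("top")[:,:,::-1]; cv2.imwrite("pics/top7.png",t); s=optics.read_camera("scene")[:,:,::-1]; cv2.imwrite("pics/scene7.png",s)
r=t[:,:,2].astype(int)-t[:,:,0]; ys,xs=np.nonzero(r[228:252,395:440]>60); print(xs.min()+395,xs.max()+395,ys.min()+228)
a=cv2.resize(t[205:265,300:440],None,fx=5.7,fy=5.0,interpolation=cv2.INTER_CUBIC)
b=cv2.resize(s[130:205,150:290],None,fx=5.7,fy=4,interpolation=cv2.INTER_CUBIC)
cv2.imwrite("pics/crop7.png",np.vstack([a,b]))
```

```text
tool yaw-sy 0.0011 sh [-287.3  -94.5] z 0.0063 F [-0.5  0.9 -1.6] t 9.3833
404 420 238
```

View pics/crop7.png

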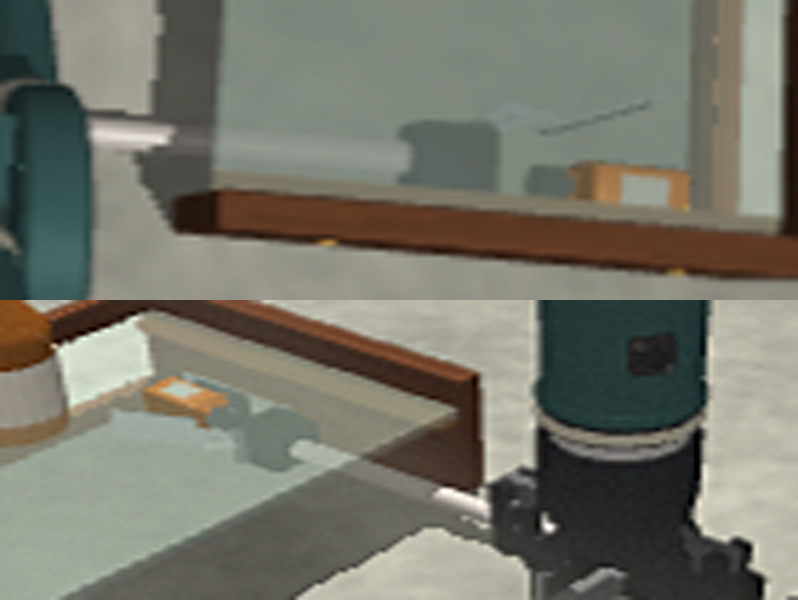

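Request:
play_rows(
  commands=[
    [0,0,0,0,0,0],
    [0,0,0,0,0,0],
    [0,0,0,0,0,0],
  ],
  grip=0.27,
)

```text
time: 9.73
tool_pos: [0.5317, -0.0023, 0.0063]
tcp_rot: [3.138, -0.136, -0.0]
wrist_force: [-0.3, 0.2, -0.6]
width: 0.732
grip_force: 12.5
```

Request:
play_rows(
  commands=[
    [0,0,0,0,0,0],
    [0,0,0,0,0,0],
    [0,0,0,0,0,0],
  ],
  grip=0.3,
)

```text
time: 9.98
tool_pos: [0.5318, -0.0021, 0.0064]
tcp_rot: [-3.139, 0.137, -0.0]
wrist_force: [-0.3, 0.7, -0.7]
width: 0.703
grip_force: 13.5
```

Request:
play_rows(
  commands=[
    [0,0,0,0,0,0],
    [0,0,0,0,0,0],
    [0,0,0,0,0,0],
  ],
  grip=0.325,
)

```text
time: 10.23
tool_pos: [0.5321, -0.0021, 0.0066]
tcp_rot: [-3.138, 0.137, -0.001]
wrist_force: [0.9, 2.1, 1.8]
width: 0.675
grip_force: 14.5
```

Request:
play_rows(
  commands=[
    [0,0,0,0,0,0],
    [0,0,0,0,0,0],
    [0,0,0,0,0,0],
  ],
  grip=0.335,
)

```text
time: 10.48
tool_pos: [0.5323, -0.0019, 0.0069]
tcp_rot: [-3.138, 0.137, -0.002]
wrist_force: [0.1, 4.0, 5.5]
width: 0.668
grip_force: 15.6
```

Request:
play_rows(
  commands=[
    [0,0,-0.15,0,0,0],
    [0,0,-0.1,0,0,0],
    [0,0,0,0,0,0],
  ],
)

```text
time: 10.73
tool_pos: [0.531, -0.0027, 0.0083]
tcp_rot: [3.138, -0.137, -0.002]
wrist_force: [-0.7, 0.1, -2.9]
width: 0.669
grip_force: 13.2
```

Request:
play_rows(
  commands=[
    [0,0,0,0,0,0],
    [0,0,0,0,0,0],
    [0,0,0,0,0,0],
  ],
  grip=0.34,
)

```text
time: 10.98
tool_pos: [0.5313, -0.0024, 0.0084]
tcp_rot: [3.139, -0.137, -0.001]
wrist_force: [-0.4, -0.2, -1.3]
width: 0.661
grip_force: 13.4
```

Request:
play_rows(
  commands=[
    [0,0,0,0,0,0],
    [0,0,0,0,0,0],
    [0,0,0,0,0,0],
  ],
  grip=0.347,
)

```text
time: 11.23
tool_pos: [0.5316, -0.0023, 0.0087]
tcp_rot: [3.139, -0.137, -0.0]
wrist_force: [-0.2, -0.1, -1.8]
width: 0.657
grip_force: 13.6
```

Request:
play_rows(
  commands=[
    [0,0,0,0,0,0],
    [0,0,0,0,0,0],
    [0,0,0,0,0,0],
  ],
  grip=0.353,
)

```text
time: 11.48
tool_pos: [0.5317, -0.0023, 0.0088]
tcp_rot: [3.139, -0.137, 0.0]
wrist_force: [0.2, 0.3, -2.2]
width: 0.648
grip_force: 13.7
```

Request:
play_rows(
  commands=[
    [0,0,0,0,0,0],
    [0,0,0,0,0,0],
    [0,0,0,0,0,0],
  ],
  grip=0.36,
)

```text
time: 11.73
tool_pos: [0.5317, -0.0022, 0.0088]
tcp_rot: [-3.139, 0.137, -0.0]
wrist_force: [-0.3, -0.7, -1.9]
width: 0.644
grip_force: 14.6
```

Request:
play_rows(
  commands=[
    [0,0,0,0,0,0],
    [0,0,0,0,0,0],
    [0,0,0,0,0,0],
  ],
  grip=0.365,
)

```text
time: 11.98
tool_pos: [0.5318, -0.0022, 0.0089]
tcp_rot: [3.139, -0.136, 0.0]
wrist_force: [0.4, 1.2, -1.9]
width: 0.64
grip_force: 21.5
```

Request:
play_rows(
  commands=[
    [0,0,0,0,0,0],
    [0,0,0,0,0,0],
    [0,0,0,0,0,0],
    [0,0,0,0,0,0],
    [0,0,0,0,0,0],
  ],
  grip=0.3645,
)

```text
time: 12.4
tool_pos: [0.5317, -0.0022, 0.0088]
tcp_rot: [-3.139, 0.137, -0.0]
wrist_force: [0.2, 1.2, -1.0]
width: 0.638
grip_force: 21.7
```

Request:
play_rows(
  commands=[
    [0,-0.3,0,0,0,0],
    [0.02,-0.6,0,0,0,0],
    [0.02,-0.8,0,0,0,0],
    [0.02,-0.8,0,0,0,0],
    [0.02,-0.8,0,0,0,0],
  ],
)

```text
time: 12.82
tool_pos: [0.5354, 0.0314, 0.0088]
tcp_rot: [3.139, -0.136, -0.0]
wrist_force: [-1.1, -0.2, -1.2]
width: 0.641
grip_force: 21.5
```

Request:
play_rows(
  commands=[
    [0,-0.9,0,0,0,0],
    [0,-1.0,0,0,0,0],
    [0,-1.0,0,0,0,0],
    [0,-1.0,0,0,0,0],
    [0,-1.0,0,0,0,0],
  ],
)

```text
time: 13.23
tool_pos: [0.5396, 0.0806, 0.0088]
tcp_rot: [-3.139, 0.136, 0.0]
wrist_force: [-0.4, -0.9, -1.6]
width: 0.639
grip_force: 21.5
```

Request:
play_rows(
  commands=[
    [0,-1.2,0,0,0,0],
    [0,-1.4,0,0,0,0],
    [0,-1.4,0,0,0,0],
    [0,-1.4,0,0,0,0],
    [0,-1.4,0,0,0,0],
  ],
)

```text
time: 13.65
tool_pos: [0.5456, 0.1487, 0.0088]
tcp_rot: [-3.139, 0.136, 0.0]
wrist_force: [-0.1, 0.4, -1.8]
width: 0.638
grip_force: 21.5
```

Request:
play_rows(
  commands=[
    [0,-1.4,0,0,0,0],
    [0,-1.4,0,0,0,0],
    [0,-1.4,0,0,0,0],
    [0,-1.4,0,0,0,0],
    [0,-1.4,0,0,0,0],
  ],
)

```text
time: 14.07
tool_pos: [0.5516, 0.2182, 0.0087]
tcp_rot: [3.139, -0.137, -0.0]
wrist_force: [-0.1, -0.4, -0.8]
width: 0.64
grip_force: 21.6
```

Request:
play_rows(
  commands=[
    [0,-1.4,0,0,0,0],
    [0,-1.4,0,0,0,0],
    [0,-1.4,0,0,0,0],
    [0,-1.4,0,0,0,0],
    [0,-1.4,0,0,0,0],
  ],
)

```text
time: 14.48
tool_pos: [0.5577, 0.2879, 0.0087]
tcp_rot: [3.139, -0.137, -0.0]
wrist_force: [0.1, -1.4, -0.6]
width: 0.638
grip_force: 21.6
```

Request:
play_rows(
  commands=[
    [0,-1.0,0,0,0,0],
    [0,-0.6,0,0,0,0],
    [0,-0.3,0,0,0,0],
    [0,0,0,0,0,0],
    [0,0,0,0,0,0],
  ],
)

```text
time: 14.9
tool_pos: [0.5596, 0.3057, 0.0089]
tcp_rot: [-3.138, 0.137, -0.001]
wrist_force: [0.3, 0.8, -1.7]
width: 0.64
grip_force: 21.9
```

Run:
```python
from m import *
state()
t=optics.read_camera("top")[:,:,::-1]; cv2.imwrite("pics/top8.png",t)
cv2.imwrite("pics/crop8.png",cv2.resize(t[150:300,150:420],(800,444),interpolation=cv2.INTER_CUBIC))
r=t[:,:,2].astype(int)-t[:,:,0]; ys,xs=np.nonzero(r[200:270,230:330]>50); print(xs.min()+230,xs.max()+230,ys.min()+200,ys.max()+200)
print(sh(w(xs.max()+230.5,ys.mean()+200,.02,ci)),sh(w(xs.min()+229.5,ys.mean()+200,.02,ci)))
```

```text
tool yaw-sy 0.0011 sh [-597.1  -93.9] z 0.0089 F [ 0.3  0.8 -1.7] t 14.9
273 293 226 236
[-213.4 -157.4] [-264.7 -162.2]
```

View pics/crop8.png

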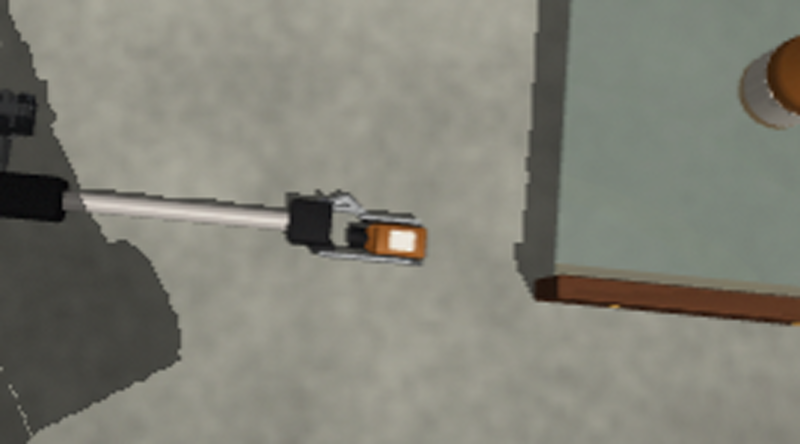

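Request:
play_rows(
  commands=[
    [0,0,0,0,0,0],
    [0,0,0,0,0,0],
    [0,0,0,0,0,0],
  ],
  grip=0.33,
)

```text
time: 15.2
tool_pos: [0.5592, 0.3049, 0.0086]
tcp_rot: [3.138, -0.138, -0.001]
wrist_force: [0.7, -0.1, -2.5]
width: 0.665
grip_force: 13.0
```

Request:
play_rows(
  commands=[
    [0,0,0.1,0,0,0],
    [0,0,0.1,0,0,0],
    [0,0,0,0,0,0],
    [0,0,0,0,0,0],
    [0,0,0,0,0,0],
  ],
  grip=0.24,
)

```text
time: 15.62
tool_pos: [0.5593, 0.3054, 0.0067]
tcp_rot: [3.139, -0.137, -0.0]
wrist_force: [-0.2, 0.6, -1.1]
width: 0.759
grip_force: 11.9
```

Request:
play_rows(
  commands=[
    [0,0,0.1,0,0,0],
    [0,0,0,0,0,0],
    [0,0,0,0,0,0],
  ],
)

```text
time: 15.87
tool_pos: [0.5594, 0.3056, 0.0059]
tcp_rot: [3.139, -0.137, 0.0]
wrist_force: [-0.2, 0.5, -0.7]
width: 0.764
grip_force: 12.0
```

Request:
play_rows(
  commands=[
    [0,0,0,0,0,0],
    [0,0,0,0,0,0],
    [0,0,0,0,0,0],
    [0,0,0,0,0,0],
    [0,0,0,0,0,0],
  ],
  grip=0,
)

```text
time: 16.28
tool_pos: [0.5595, 0.3055, 0.006]
tcp_rot: [-3.138, 0.137, -0.0]
wrist_force: [-0.3, -0.5, 0.6]
width: 1.004
grip_force: 0.0
```

Run:
```python
from m import *
state()
ci=optics.camera_info("wrist"); im=optics.read_camera("wrist")[:,:,::-1]; t=optics.read_camera("top")[:,:,::-1]
v=np.hstack([cv2.resize(im,(400,300)),cv2.resize(t[170:290,180:340],(400,300),interpolation=cv2.INTER_CUBIC)])
cv2.imwrite("pics/crop9.png",v)
```

```text
tool yaw-sy 0.0014 sh [-597.  -94.] z 0.006 F [-0.3 -0.5  0.6] t 16.2833
```

View pics/crop9.png

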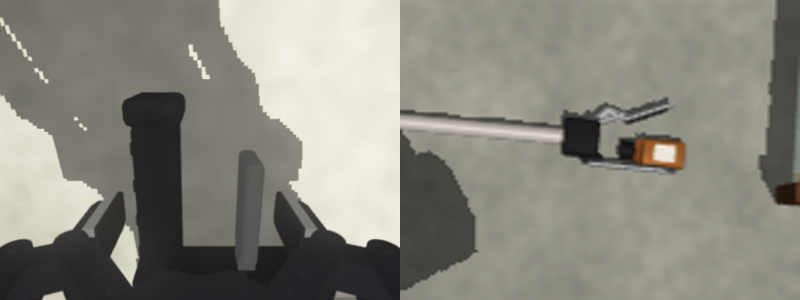

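The jaws are open, the bottle lies free of the moving jaw, and both fingers are clear of the handle and trigger. I'll lift straight up.

Request:
play_rows(
  commands=[
    [0,0,-0.7,0,0,0],
    [0,0,-1.2,0,0,0],
    [0,0,-2,0,0,0],
    [0,0,-2.5,0,0,0],
    [0,0,-2.5,0,0,0],
  ],
)

```text
time: 16.8
tool_pos: [0.5591, 0.3054, 0.0964]
tcp_rot: [3.138, -0.137, -0.0]
wrist_force: [0.6, 0.0, 0.1]
width: 1.004
grip_force: 0.0
```

Request:
play_rows(
  commands=[
    [0,0,-2.5,0,0,0],
    [0,0,-2.5,0,0,0],
    [0,0,-1,0,0,0],
    [0,0,0,0,0,0],
    [0,0,0,0,0,0],
  ],
)

```text
time: 17.22
tool_pos: [0.5597, 0.3057, 0.1556]
tcp_rot: [-3.138, 0.137, -0.002]
wrist_force: [-0.0, -0.1, -0.3]
width: 1.001
grip_force: 0.0
```

Run:
```python
from m import *
from workcell import order
state()
t=optics.read_camera("top")[:,:,::-1]
r=t[:,:,2].astype(int)-t[:,:,0]; ys,xs=np.nonzero(r[200:270,230:330]>50); print(xs.min()+230,xs.max()+230,ys.min()+200,ys.max()+200)
b=sh(w(xs.max()+230.5,ys.mean()+200,.02,ci)); print("base",b)
if -300<b[0]<-190: print(order.finish_job())
```

```text
tool yaw-sy 0.0013 sh [-597.1  -93.8] z 0.1556 F [-0.  -0.1 -0.3] t 17.2167
273 293 226 236
base [-213.4 -157.3]
the job is handed in; nothing more can be done
None
```

The bottle was drawn out in the jaws and let go with its near end about 9 cm in front of the shelf; bottle and reacher lie on the open bench, and the job was handed in at 17 s with no verdict returned (jaw force estimated at about 3.8 N each from the grip reading, not measured directly).

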